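# Drive the seized hinge pin out of a lab clamp

## Task

The hinge pin of the green lab clamp has seized. Take the red-handled drift punch (the thin 7 mm one) out of the tool rack, feel your way into the clamp's bore from above and press the pin steadily down, right through the clamp, until it stands on the black block in the blue tray; the clamp sits a little off centre and chips easily, so never press on it or its pin with 25 N or more, and keep the gripper off clamp and stand. Then stand the drift back upright in its own socket of the rack and leave everything else where it is.

Things in the scene. Friction and masses are not known exactly. Their poses are not given: they have to be found in the camera images.
- stand: Fixed dark steel stand, 130 x 130 mm, with a green clamp as a bridge over a blue tray with a black block. Origin: centre of its underside, z up. The clamp's knuckle is a green block 60 (x) x 44 (y) mm, flat top 115 mm up. Green jaw arms (107 mm high) reach to about x 100 mm, brass thumbscrew at x 48, y -41 mm; steel cradle 104 mm high, 124 mm over y. Clamp and pin count as part of the stand.
- clamp_top (a point): Point 115 mm straight above the stand's origin, level with the clamp's flat top: only the nominal place of the bore. The vertical 9.5 mm bore (sharp-edged) truly lies off it by up to 6 mm along the stand's x and up to 3 mm along its y, differently each time, and no reading tells; it must be found by feel or sight. The clamp does not move.
- pin (a joint): How far down the brass pin is driven, m. Pin 8 mm thick, 45 long, 14 mm head at its lower end, upright in the bore. At 0 its top is 6 mm below the clamp's top; it starts at 0 to 0.005. It yields at about 10 N plus 2 N for each 10 mm/s of speed and stays where left. At 0.036 its top has left the clamp; at 0.040 (top 46 mm below the clamp's top) its head stands hard on the block.
- drift: Drift punch, upright in one of the rack's three sockets. Steel tip 7 mm thick, 50 mm long; black guard disc 30 mm across (50 to 56 mm above the tip's end); red round handle 14 mm thick (56 to 116 mm above it). About 0.13 kg. Origin: centre of the tip's end; z up along the punch. The guard rests on the rack's top, so the tip's end is 10 mm above the table.
- drift_tip (a point): Centre of the flat end of the drift's tip, the same point as the drift's origin.
- rack: Fixed brown wooden tool rack, 70 (x) x 190 (y) mm, 60 mm high. Origin: centre of its underside. Three sockets, 17 mm wide and 57 mm deep, in its top at y = -60, 0 and +60 mm.
- bolster: Yellow-handled punch with a 12 mm tip, too thick for the bore, otherwise like the drift; stands in another socket. Not needed. Origin at its tip's end.
- scriber: Blue-handled punch with a 12 mm shank ending in a point, otherwise like the drift; stands in another socket. Not needed. Origin at its point.
- beaker_a: Glass beaker, 70 mm across, 90 mm high. Bystander. Origin: centre of its underside.
- beaker_b: Glass beaker, 60 mm across, 75 mm high. Bystander. Origin: centre of its underside.
- screwdriver: Screwdriver with a red handle lying on the bench. Bystander. Origin near its middle.
- pencil_box: Flat green and yellow pencil box, 70 x 120 x 16 mm. Bystander. Origin: centre of its underside.
- boss: Small aluminium boss head with a steel screw, 30 x 50 x 28 mm. Bystander. Origin: centre of its underside.
- wash_bottle: White plastic bottle with a red cap, 64 mm across, 150 mm high. Bystander. Origin: centre of its underside.
There are look-alikes about, which are no part of the job. What is shaped like the drift but orange is not meant.

How it is judged:
By the outcome, as a careful person would: the job done as asked, in the order asked, and still so for the second after the job is handed in, with the robot touching nothing.
It also fails if it takes over 67 s, if anything falls off the work surface, if the arm or the gripper's body presses on something with over 40 N, if the wrist force passes 120 N, or if a joint passes its speed limit or range.

## Robot

A 6-joint arm with a two-finger parallel gripper is mounted at the origin on the work surface. World frame = base frame: x ahead of the robot, y to its left, z up, the work surface at z = 0. Lengths are in mm, angles in rad, forces in N, time in s.
With the tool pointing down it reaches from about 350 to 775 mm from the base axis. Payload 7.3 kg.
Tool frame: the origin (TCP) lies midway between the tips of the shut fingers; the grasp point (between the pads) lies 19 mm behind it; z points along the fingers, y is the direction in which the jaws open and shut (so a half turn about z gives the same grasp; the last joint's range is limited). The gripper opens to 92 mm and grips with 3 to 60 N. Pads are 19 mm wide; open, the fingers measure 130 mm over their backs; the gripper's body (75 mm by 190 mm) begins 47 mm behind the grasp point.
Start: joints at [-1.465, 0.342, 1.524, -0, 1.275, -0.146], TCP at [130.824, -508.461, 202.041] pointing down, gripper open.
Joint ranges: [-2.53, 2.53], [-0.77, 2.02], [0.04, 2.7], [-1, 4.14], [0.28, 2.66], [-3.11, 3.11]. Speed limits (rad/s): [2.57, 2.57, 3.14, 3.14, 3.14, 3.14].

## Interface

Orientations are given as [roll, pitch, yaw] about the fixed x, y, z axes, in that order (R = Rz(yaw) Ry(pitch) Rx(roll)).
In Python, from plant import sensors, imaging, ticket gives the robot as it stands. The module is installed in compiled form; this text tells all that it offers.
- The arm moves only by the tool arm_command, never from a script. Its argument "increments" is one flat list of numbers, 5 for each row, row after row: the closure, from 0 (fully open) to 1 (shut), then the shift along the tool's x, y, z in mm, then the turn about the tool's z in degrees. In form: [hand, dx, dy, dz, spin, hand, dx, dy, dz, spin, ...]. A call has 1 to 20 rows; each row is the pose to reach, as a shift and turn from the pose commanded when the call began, along the tool's axes at that moment; what a row does not reach only later rows make up. A row lasts 1/8 s, in which the tool goes at most 62.5 mm and 10.7 degrees, less where a joint would pass 70% of its speed; a pose out of reach is approached as far as the arm can. A call with a gripper value outside its range is refused whole. The fingers move at their own pace and stop on an object; the grip force is fixed at half the most. Time passes only in rows, so rows that repeat a pose let the fingers close. It gives the time, the measured TCP pose, the force and the opening at its end, in the units of the state.
- sensors.get_obs(): the state, without advancing time (a new reading comes with each control period).
- imaging.capture(name): name is "scene" or "side" or "wrist"; returns the picture (420x560x3 uint8, blue, green, red); there is no depth.
- imaging.calibration(name): a dict with "fx", "fy", "cx", "cy" (pixels), "world_to_cam" (4x4, takes a point from world to camera coordinates); the wrist camera has in their place "hand_eye" (4x4, takes a point from camera to tool coordinates, whose origin is the TCP and whose axes are the flange's). Camera axes: x right, y down, z forward; pixel columns grow to the right and rows downward; lengths in mm; the calibration is good to about 2 mm. A picture is of the moment at which its call begins: read the wrist's pose just before it. calibration takes no time and is no camera call.
- ticket.close_job(): hands the job in, once; it reports no verdict.
The state is a dict: "time": time; "joint_positions": joint angles; "dq": joint speeds; "tau": joint torques, N m; "tool_pos": TCP position; "tcp_rot": TCP orientation; "contact_force": force on the tool from outside, world axes, zero at the start; "moment": the same for the moment, N m; "grip_width": finger opening in mm.
Only numpy, scipy, OpenCV 4.12 (cv2) and the standard library are available. Lean on these libraries where they do the work, as an engineer would, in place of code of your own. Each camera call takes 0.05 s, during which the arm holds its last target. There are 200 camera calls.

## Working session

There is one attempt and no reset: what is moved stays moved. The work goes in short steps, Python scripts to look and compute and a tool call to move; the robot and the scene stay as the last step left them, time stands still between calls to the robot, and variables do not carry over. Pictures are saved under pics/ and viewed, about 8 in all and at most 12, crops included, and the job is handed in when it is done.

Besides the shell and the picture viewer there is one more tool, called after "Emit:" by a JSON object that holds its "name" and its "arguments", one argument or row to a line. arm_command: Moves the arm, as the interface text tells. Its arguments: {"type":"object","properties":{"increments":{"type":"array","items":{"type":"number"}}},"required":["increments"]}

```bash
mkdir -p pics; cat > h.py <<'E'
import numpy as np, cv2
from plant import sensors, imaging, ticket
from scipy.spatial.transform import Rotation as R
def tcp():
    o=sensors.get_obs(); T=np.eye(4); T[:3,:3]=R.from_euler('xyz',o['tcp_rot']).as_matrix(); T[:3,3]=o['tool_pos']; return T
def cam(name,T=None):
    c=imaging.calibration(name)
    C=np.linalg.inv(c['world_to_cam']) if 'world_to_cam' in c else T@np.array(c['hand_eye'])
    return c,C
def ray(name,u,v,T=None):
    c,C=cam(name,T); d=C[:3,:3]@np.array([(u-c['cx'])/c['fx'],(v-c['cy'])/c['fy'],1]); return C[:3,3],d/np.linalg.norm(d)
def onz(name,u,v,z,T=None):
    o,d=ray(name,u,v,T); return o+d*(z-o[2])/d[2]
def proj(name,p,T=None):
    c,C=cam(name,T); q=np.linalg.inv(C)@np.append(p,1); return c['fx']*q[0]/q[2]+c['cx'],c['fy']*q[1]/q[2]+c['cy']
E
python3 - <<'E'
from h import *
print(sensors.get_obs())
for n in ['scene','side','wrist']:
    im=imaging.capture(n); cv2.imwrite(f'pics/{n}0.png',im); print(n,imaging.calibration(n))
E
```

```text
{'time': 0.0, 'joint_positions': array([-1.46501913e+00,  3.42721422e-01,  1.52501307e+00, -3.33641594e-05,
        1.27539445e+00, -1.45991138e-01]), 'dq': array([-5.13620804e-05,  6.49734857e-04, -1.16198735e-03, -1.00095112e-03,
       -7.24166135e-04,  8.31845497e-04]), 'tau': array([-1.29796455e-03, -4.31247103e+01, -2.44223410e+01,  7.15252245e-02,
        5.58954547e-02, -1.22830161e-04]), 'tool_pos': array([ 130.75440931, -507.99879356,  201.34704376]), 'tcp_rot': array([-3.14006806e+00, -1.91924413e-04,  2.51777925e-01]), 'contact_force': array([ 0.27559557, -0.48923293,  0.3823527 ]), 'moment': array([-0.00069555,  0.01100976, -0.01756289]), 'grip_width': 91.57452244156515}
scene {'fx': 382.42829092818715, 'fy': 382.42829092818715, 'cx': 286.60340803003055, 'cy': 210.29398662184087, 'world_to_cam': array([[ 3.85262969e-01,  9.22806829e-01,  2.23997228e-05,
        -2.08478116e+02],
       [ 7.63234539e-01, -3.18629430e-01, -5.62092808e-01,
        -3.83421070e+02],
       [-5.18695945e-01,  2.16570641e-01, -8.27074165e-01,
         1.26804940e+03],
       [ 0.00000000e+00, 
[... 283 characters left out ...]
7e-01,  4.55875323e-01, -8.14559995e-01,
         2.97709611e+02],
       [ 4.88942373e-01, -6.51583168e-01, -5.79978216e-01,
         9.59936461e+02],
       [ 0.00000000e+00,  0.00000000e+00,  0.00000000e+00,
         1.00000000e+00]])}
wrist {'fx': 289.5821335566057, 'fy': 289.5821335566057, 'cx': 281.26400268783476, 'cy': 210.1916348870846, 'hand_eye': array([[ 1.84727801e-04, -9.63790328e-01, -2.66661152e-01,
         7.10849888e+01],
       [ 9.99999895e-01,  2.90022487e-04, -3.55481424e-04,
         1.30786729e-01],
       [ 4.19947289e-04, -2.66661059e-01,  9.63790280e-01,
        -1.83764249e+02],
       [ 0.00000000e+00,  0.00000000e+00,  0.00000000e+00,
         1.00000000e+00]])}
```

View pics/scene0.png

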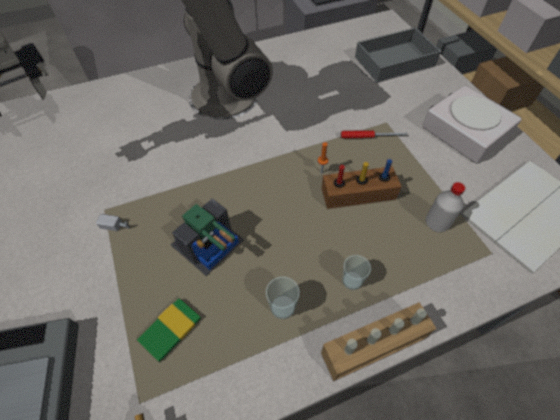

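View pics/side0.png

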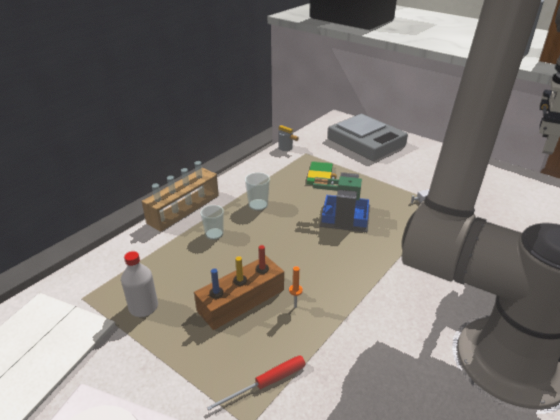

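The scene shows a red punch at (340,175), yellow at (364,172), and blue at (388,168) in the rack. Possible confusions are the orange drift-shaped punch at (323,155), which stands apart from the rack, and the red screwdriver lying at (357,134). The side view shows red at (262,258), orange at (296,280) and the screwdriver at (280,372). I choose the red one in the rack, and will check it in a crop. The green clamp and blue tray are at (205,235) in the scene and (346,205) in the side view.

```bash
python3 - <<'E'
from h import *
S=cv2.imread('pics/scene0.png'); D=cv2.imread('pics/side0.png')
def comps(im,lo,hi,box,mn=15):
    h=cv2.cvtColor(im,cv2.COLOR_BGR2HSV); m=cv2.inRange(h,lo,hi); x0,y0,x1,y1=box; k=np.zeros_like(m); k[y0:y1,x0:x1]=m[y0:y1,x0:x1]
    n,l,s,c=cv2.connectedComponentsWithStats(k)
    return [(s[i].tolist(),c[i].round(1).tolist()) for i in range(1,n) if s[i][4]>=mn]
cols={'red':((0,150,50),(5,255,255)),'yel':((18,130,60),(32,255,255)),'blue':((100,130,40),(125,255,255)),'org':((6,180,80),(15,255,255))}
for k,(lo,hi) in cols.items():
    print(k,'S',comps(S,lo,hi,(310,135,420,215)),'D',comps(D,lo,hi,(190,230,310,325)))
print('green S',comps(S,(50,60,20),(90,255,255),(150,190,260,290)),'D',comps(D,(50,60,20),(90,255,255),(300,160,390,240)))
print('tray S',comps(S,(105,120,30),(125,255,255),(150,190,260,290)))
a=cv2.resize(S[130:215,300:420],None,fx=4,fy=4,interpolation=2)
b=cv2.resize(S[190:285,160:275],None,fx=4,fy=4,interpolation=2)
h=max(a.shape[0],b.shape[0]); f=lambda q:cv2.copyMakeBorder(q,0,h-q.shape[0],0,0,0)
o=cv2.resize(np.hstack([f(a),f(b)]),None,fx=.82,fy=.82); cv2.imwrite('pics/crop1.png',o); print(o.shape)
E
```

```text
red S [([342, 135, 33, 3, 80], [357.4, 136.0]), ([337, 165, 7, 19, 64], [340.1, 173.7])] D [([259, 246, 5, 4, 17], [261.1, 247.4])]
yel S [([359, 162, 10, 20, 102], [363.5, 171.7])] D [([236, 256, 7, 25, 136], [239.1, 268.5])]
blue S [([382, 160, 9, 18, 64], [386.3, 169.4])] D []
org S [([318, 143, 10, 21, 97], [323.1, 155.3])] D [([294, 267, 5, 4, 18], [295.8, 268.5]), ([289, 286, 5, 6, 18], [291.1, 288.4]), ([295, 286, 7, 9, 30], [298.6, 290.5])]
green S [([183, 204, 52, 46, 821], [203.1, 223.3])] D [([310, 162, 23, 10, 180], [321.0, 166.1]), ([334, 177, 27, 11, 205], [349.1, 181.6]), ([307, 178, 10, 7, 50], [310.6, 180.9])]
tray S [([191, 227, 48, 43, 661], [212.4, 251.3])]
(312, 771, 3)
```

View pics/crop1.png

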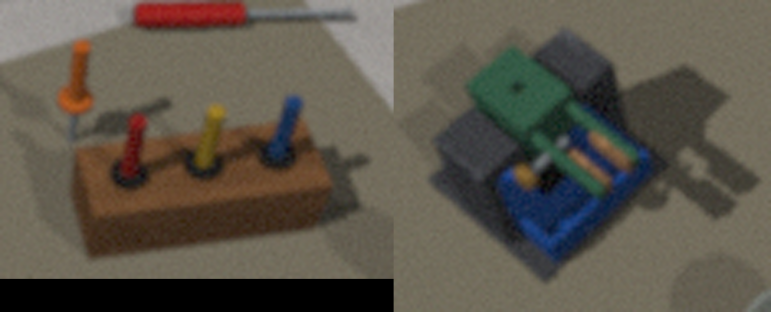

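The crop confirms a red handle with a black guard in the rack's left socket; the orange one stands loose. It also shows the bore as a dark dot on the green knuckle, near scene pixel (198,216.5), with the jaw arms pointing lower right.

```bash
python3 - <<'E'
from h import *
np.set_printoptions(precision=1,suppress=True)
c=lambda u,v:(300+u/3.28,130+v/3.28)
d=lambda u,v:(160+(u-394)/3.28,190+v/3.28)
for n,p,z in [('redtop',c(139,118),126),('redguard',c(130,175),66),('yeltop',c(216,110),126),('yelg',c(206,163),66),('blutop',c(294,100),126),('blug',c(280,152),66),('orgtop',c(82,43),126)]: print(n,onz('scene',*p,z))
print('red side',onz('side',262,246,126),onz('side',240,257,126))
for n,p in [('bore',d(518,87)),('k left',d(470,85)),('k top',d(514,48)),('k right',d(571,86)),('k bot',d(525,136))]: print(n,onz('scene',*p,115))
print('arm end',onz('scene',*d(604,190),107),onz('scene',*d(637,160),107))
print('bottle/beakers',onz('scene',457,187,150),onz('scene',356,265,75),onz('scene',283,285,90))
E
```

```text
redtop [519.3 155.8 126. ]
redguard [525.  153.2  66. ]
yeltop [534.4 212.3 126. ]
yelg [537.2 213.5  66. ]
blutop [548.2 271.  126. ]
blug [549.9 272.6  66. ]
orgtop [434.4 150.2 126. ]
red side [518.6 151.6 126. ] [531.8 207.7 126. ]
bore [ 519.  -206.9  115. ]
k left [ 504.7 -236.8  115. ]
k top [ 486.2 -200.8  115. ]
k right [ 532.2 -173.2  115. ]
k bot [ 558.9 -212.9  115. ]
arm end [ 613.7 -176.2  107. ] [ 600.5 -149.2  107. ]
bottle/beakers [691.6 353.3 150. ] [746.9  78.4  75. ] [734.6 -88.9  90. ]
```

Emit:
{"name": "arm_command", "arguments": {
  "increments": [0.45,540,-544,0,-62,0.45,540,-544,0,-62,0.45,540,-544,0,-62,0.45,540,-544,0,-62,0.45,540,-544,0,-62,0.45,540,-544,0,-62,0.45,540,-544,0,-62,0.45,540,-544,0,-62,0.45,540,-544,0,-62,0.45,540,-544,0,-62,0.45,540,-544,0,-62,0.45,540,-544,0,-62,0.45,540,-544,0,-62,0.45,540,-544,0,-62,0.45,540,-544,0,-62,0.45,540,-544,0,-62,0.45,540,-544,0,-62,0.45,540,-544,0,-62]
}}

```text
time: 2.4
tool_pos: [518.2, 152.5, 202.2]
tcp_rot: [3.141, -0.0, 1.333]
contact_force: [0.3, -1.0, 0.3]
grip_width: 50.6
```

```bash
python3 - <<'E'
from h import *
np.set_printoptions(precision=2,suppress=True)
T=tcp(); im=imaging.capture('wrist'); cv2.imwrite('pics/w1.png',im); np.save('T1.npy',T)
o=sensors.get_obs(); print(o['time'],o['tool_pos'],o['tcp_rot'],o['grip_width'],o['joint_positions'])
h=cv2.cvtColor(im,cv2.COLOR_BGR2HSV)
m=cv2.inRange(h,(0,150,50),(5,255,255))|cv2.inRange(h,(174,150,50),(180,255,255))
n,l,s,c=cv2.connectedComponentsWithStats(m)
for i in range(1,n):
    if s[i][4]>40: print(s[i],c[i])
print(proj('wrist',np.array([520,154,126]),T))
E
```

```text
2.45 [518.24 152.57 202.15] [3.14 0.   1.33] 50.36394593822628 [ 0.14  0.37  1.48 -0.    1.29  0.38]
[  94   45   25   91 2039] [105.88  90.16]
[275 200  14  15 163] [281.79 206.77]
(np.float64(283.30511107197805), np.float64(207.65190188942853))
```

View pics/w1.png

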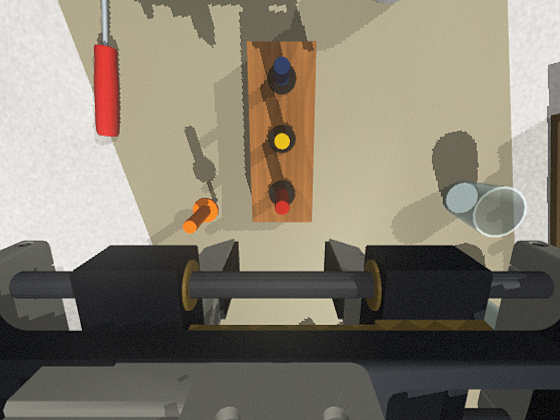

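The wrist view shows the red handle top at (282,207), yellow at (282,141) and blue at (283,65). Orange is at (200,215), outside the finger path. The red handle is 1–2 mm from the TCP axis, so I'll descend and grip.

Emit:
{"name": "arm_command", "arguments": {
  "increments": [0.45,1.8,0.3,40,0,0.45,1.8,0.3,80,0,0.45,1.8,0.3,110,0,0.45,1.8,0.3,126,0,0.45,1.8,0.3,126,0,1,1.8,0.3,126,0,1,1.8,0.3,126,0,1,1.8,0.3,126,0,1,1.8,0.3,126,0,1,1.8,0.3,126,0,1,1.8,0.3,126,0]
}}

```text
time: 3.82
tool_pos: [519.2, 154.6, 76.3]
tcp_rot: [3.141, -0.0, 1.334]
contact_force: [0.9, -0.6, 2.5]
grip_width: 13.2
```

Emit:
{"name": "arm_command", "arguments": {
  "increments": [1,0,0,-20,0,1,0,0,-50,0,1,0,0,-85,0,1,0,0,-120,0,1,0,0,-140,0,1,0,0,-140,0]
}}

```text
time: 4.58
tool_pos: [519.5, 154.7, 217.0]
tcp_rot: [3.139, -0.001, 1.334]
contact_force: [-0.6, -0.5, -3.1]
grip_width: 13.0
```

```bash
python3 - <<'E'
from h import *
T=tcp(); im=imaging.capture('wrist'); np.save('T2.npy',T); o=sensors.get_obs(); print(o['tool_pos'],o['grip_width'],o['contact_force'])
side=imaging.capture('side')
tip=(T@[0,0,66,1])[:3]; print('exp tip',tip,proj('wrist',tip,T),proj('side',tip))
cv2.imwrite('pics/w2f.png',im); cv2.imwrite('pics/s2f.png',side)
u,v=map(int,proj('side',tip)); 
a=cv2.resize(im[150:360,200:360],None,fx=2.5,fy=2.5,interpolation=2); b=cv2.resize(side[v-110:v+40,u-55:u+55],(385,525),interpolation=2)
cv2.imwrite('pics/w2.png',np.hstack([a,b])); print(u,v)
E
```

```text
[518.78924681 154.57728725 215.56506086] 13.471262774590226 [ 0.0989778  -0.47774294 -2.96808523]
exp tip [519.6862197  154.76902042 150.95494219] (np.float64(281.888920134734), np.float64(212.66403476114704)) (np.float64(260.39994725942796), np.float64(237.523195945079))
260 237
```

View pics/w2.png

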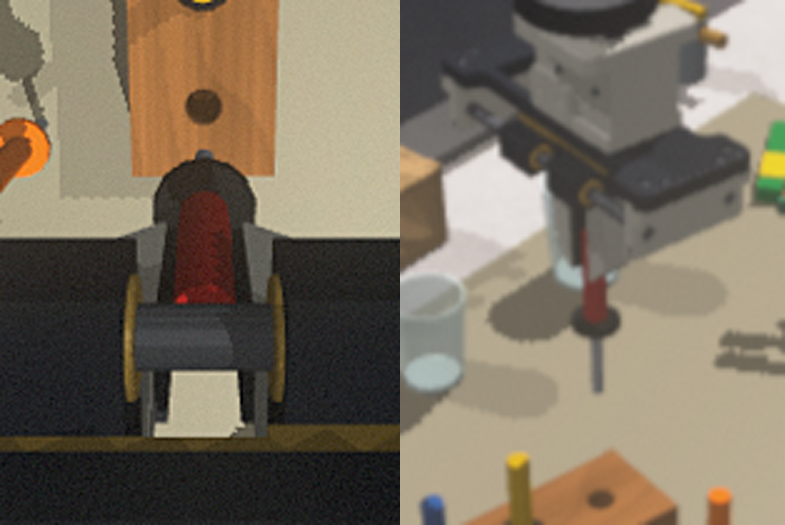

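The left half (wrist) shows the drift's tip end at about pixel (281.6,209), beside its now empty socket. The right half (side) shows the drift hanging upright, tip at about (261,238). Both are within 2 mm of the expected position. Next I'll move to the clamp, stopping short of the bore so that it stays visible.

Emit:
{"name": "arm_command", "arguments": {
  "increments": [1,-20,4,0,3,1,-55,10,0,8,1,-100,18,0,14,1,-145,26,0,20,1,-190,34,0,26,1,-235,42,0,32,1,-280,50,0,38,1,-320,58,4,43,1,-350,63,9,47,1,-363,65.5,13,49,1,-368,66.3,14,49,1,-368,66.3,14,49,1,-368,66.3,14,49]
}}

```text
time: 6.3
tool_pos: [497.3, -217.7, 202.2]
tcp_rot: [3.142, -0.0, 0.48]
contact_force: [-0.2, -0.8, -1.8]
grip_width: 13.4
```

```bash
python3 - <<'E'
from h import *
T=tcp(); im=imaging.capture('wrist'); np.save('T3.npy',T); o=sensors.get_obs(); print(o['tool_pos'],o['tcp_rot'],o['grip_width'],o['contact_force'])
cv2.imwrite('pics/w3f.png',im); tip=(T@[0,0,66,1])[:3]; print(tip,proj('wrist',tip,T),proj('wrist',np.array([519,-207,115]),T))
cv2.imwrite('pics/w3.png',cv2.resize(im[110:260,190:370],None,fx=4,fy=4,interpolation=2))
E
```

```text
[ 497.31440807 -217.77813853  202.30047667] [ 3.14128960e+00 -3.07676721e-04  4.80269253e-01] 13.029318553995589 [ 0.18719353  0.18229621 -1.97668593]
[ 497.30839245 -217.66959626  136.20586842] (np.float64(281.38697239722893), np.float64(212.33353544960013)) (np.float64(281.98309983140604), np.float64(181.59970891396298))
```

View pics/w3.png

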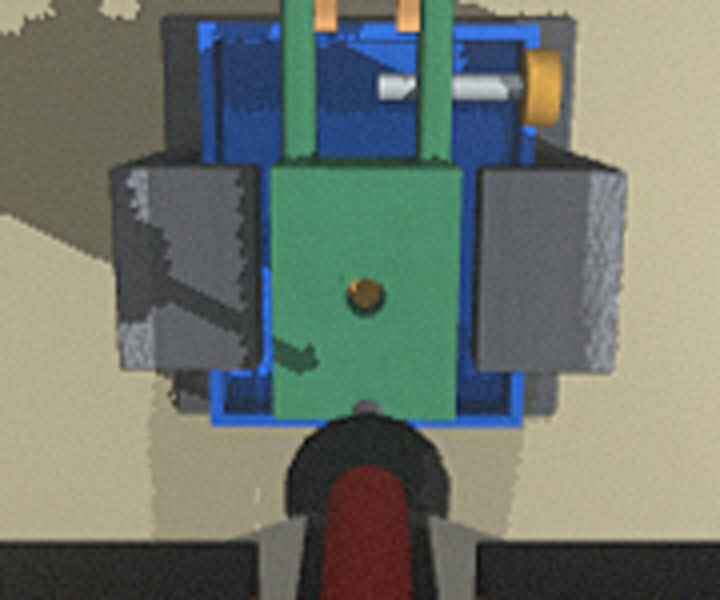

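The crop shows the bore as a dark circle with the brass pin inside, centred at about crop (365.5,295.5), i.e. full-frame (281.4,183.9). The drift's tip end has its far edge at crop (368,400), i.e. (282,210). Now I'll convert these to positions.

```bash
python3 - <<'E'
from h import *
np.set_printoptions(precision=2,suppress=True)
T=np.load('T3.npy'); im=cv2.imread('pics/w3f.png')
h=cv2.cvtColor(im,cv2.COLOR_BGR2HSV); g=cv2.inRange(h,(55,60,60),(95,255,255))
roi=255-g[172:196,270:294]; n,l,s,c=cv2.connectedComponentsWithStats(roi)
i=l[12,11]; print(s[i],c[i]); u,v=c[i]+[270,172]; print('bore px',u,v)
b=onz('wrist',u,v,115,T); print('bore',b)
# tip far-edge px: what x,y at tip height
e=onz('wrist',281.9,209.7,T[2,3]-66,T); Ti=np.linalg.inv(T)
print('bore tool',Ti@np.append(b,1),'tip edge tool',Ti@np.append(e,1))
print(im[206:214,276:288].mean(2).astype(int))
E
```

```text
[ 7  8  9  8 58] [10.81 11.31]
bore px 280.8103448275862 183.31034482758622
bore [ 517.04 -206.77  115.  ]
bore tool [22.53 -0.55 87.21  1.  ] tip edge tool [ 2.45  0.46 66.    1.  ]
[[108 107 104 108 105 109 109 108 111 107 101 105]
 [105 110 102 103 107 102 106 105 108 107 107 107]
 [107 108 108 101 105 107 106 106 103 107 108 105]
 [107 113 107 104 103 103  99 104 106 109 101 103]
 [106 107 107  97  81  85  89  94 101 109 107 103]
 [110 107  88  78  85  88  92  89 103 110 110 108]
 [114 108  76  76  79  76  86  83 103 116 111 113]
 [101  94  70  59  46  47  39  46  74  84 102 105]]
```

Emit:
{"name": "arm_command", "arguments": {
  "increments": [1,8,0,0,0,1,18,0,0,0,1,23.2,0,0,0,1,23.2,0,8,0,1,23.2,0,16,0,1,23.2,0,19,0,1,23.2,0,19,0,1,23.2,0,19,0]
}}

```text
time: 7.35
tool_pos: [517.7, -208.2, 183.2]
tcp_rot: [3.141, -0.0, 0.478]
contact_force: [0.4, 0.7, -1.5]
grip_width: 13.5
```

```bash
python3 - <<'E'
from h import *
np.set_printoptions(precision=2,suppress=True)
T=tcp(); o=sensors.get_obs(); print(o['tool_pos'],o['contact_force'],o['moment']); im=imaging.capture('wrist'); s=imaging.capture('side'); sc=imaging.capture('scene')
o=sensors.get_obs(); print(o['tool_pos'],o['contact_force'],o['moment'])
for n,i in [('w4f',im),('s4f',s),('c4f',sc)]: cv2.imwrite(f'pics/{n}.png',i)
f=lambda i,n,w=35:cv2.resize((lambda p:i[int(p[1])-w:int(p[1])+w,int(p[0])-w:int(p[0])+w])(proj(n,(T@[0,0,66,1])[:3],*([T] if n=='wrist' else []))),(260,260),interpolation=2)
cv2.imwrite('pics/m4.png',np.hstack([f(im,'wrist'),f(s,'side'),f(sc,'scene')]))
E
```

```text
[ 517.7  -208.16  183.22] [ 0.4   0.66 -1.47] [-0.04 -0.02  0.02]
[ 517.73 -208.13  183.28] [-0.29 -0.75 -1.63] [-0.07 -0.04 -0.06]
```

View pics/m4.png

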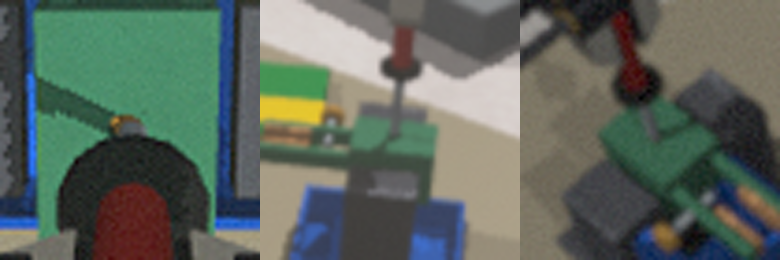

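The left panel (wrist) shows the grey tip just above the bore, with brass visible to its left near crop (118,122), so there may be a small offset in y. The side and scene panels show the tip over the knuckle. I'll zoom in on the saved wrist picture.

```bash
python3 - <<'E'
from h import *
T=tcp(); print(proj('wrist',(T@[0,0,66,1])[:3],T)); im=cv2.imread('pics/w4f.png')
cv2.imwrite('pics/m5.png',cv2.resize(im[200:225,262:302],None,fx=16,fy=16,interpolation=0))
E
```

```text
(np.float64(281.38547832897007), np.float64(212.33328604903096))
```

View pics/m5.png

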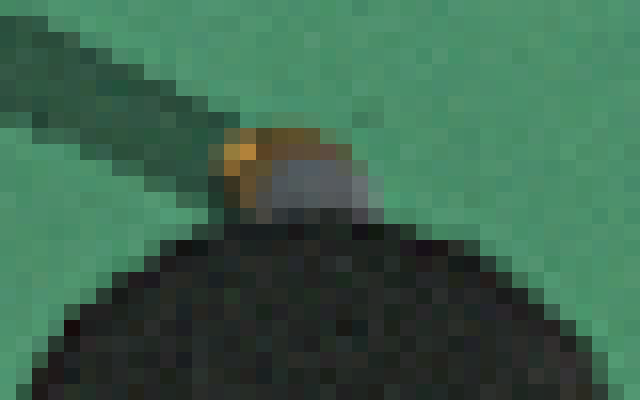

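In the zoom (origin 262,200; 16x), the tip spans cols 16–24 and the bore about cols 13–23. The tip is about 1 mm too far in +y and a little short in x. The measured TCP move agrees (dy +0.9, dx 0.7 short). I'll correct by (+0.5, -1.0) and feel downwards.

Emit:
{"name": "arm_command", "arguments": {
  "increments": [1,0.5,-1,0,0,1,0.5,-1,0,0,1,0.5,-1,1,0,1,0.5,-1,2,0,1,0.5,-1,3,0,1,0.5,-1,3,0]
}}

```text
time: 8.25
tool_pos: [517.6, -206.9, 179.9]
tcp_rot: [-3.141, 0.0, 0.479]
contact_force: [0.1, -0.5, -1.2]
grip_width: 13.0
```

Emit:
{"name": "arm_command", "arguments": {
  "increments": [1,0,0,0.5,0,1,0,0,1,0,1,0,0,1.5,0,1,0,0,2,0,1,0,0,2.5,0,1,0,0,2.5,0]
}}

```text
time: 9.0
tool_pos: [517.6, -206.9, 177.5]
tcp_rot: [3.142, 0.0, 0.479]
contact_force: [0.7, 1.0, -2.0]
grip_width: 13.6
```

The tip is in the bore with no force. I'll press at 8 mm/s, and watch for lateral force.

Emit:
{"name": "arm_command", "arguments": {
  "increments": [1,0,0,1,0,1,0,0,2,0,1,0,0,3,0,1,0,0,4,0,1,0,0,5,0,1,0,0,6,0,1,0,0,7,0,1,0,0,8,0]
}}

```text
time: 10.0
tool_pos: [518.4, -207.2, 171.1]
tcp_rot: [3.139, -0.002, 0.479]
contact_force: [-0.9, 0.6, 9.6]
grip_width: 13.2
```

Emit:
{"name": "arm_command", "arguments": {
  "increments": [1,0,0,1,0,1,0,0,2,0,1,0,0,3,0,1,0,0,4,0,1,0,0,5,0,1,0,0,6,0,1,0,0,7,0,1,0,0,8,0,1,0,0,9,0,1,0,0,10,0,1,0,0,11,0,1,0,0,12,0]
}}

```text
time: 11.5
tool_pos: [518.5, -207.2, 159.5]
tcp_rot: [3.139, -0.002, 0.479]
contact_force: [-1.5, 1.7, 10.4]
grip_width: 13.4
```

Emit:
{"name": "arm_command", "arguments": {
  "increments": [1,0,0,1,0,1,0,0,2,0,1,0,0,3,0,1,0,0,4,0,1,0,0,5,0,1,0,0,6,0,1,0,0,7,0,1,0,0,8,0,1,0,0,9,0,1,0,0,10,0,1,0,0,11,0,1,0,0,12,0,1,0,0,13,0,1,0,0,14,0]
}}

```text
time: 13.25
tool_pos: [518.5, -207.2, 145.4]
tcp_rot: [3.139, -0.002, 0.479]
contact_force: [-1.6, 1.4, 10.1]
grip_width: 13.4
```

Emit:
{"name": "arm_command", "arguments": {
  "increments": [1,0,0,1,0,1,0,0,2,0,1,0,0,3,0,1,0,0,4,0,1,0,0,5,0,1,0,0,6,0,1,0,0,7,0]
}}

```text
time: 14.12
tool_pos: [518.5, -207.2, 138.4]
tcp_rot: [3.139, -0.002, 0.479]
contact_force: [-0.7, 0.9, 9.7]
grip_width: 13.2
```

Emit:
{"name": "arm_command", "arguments": {
  "increments": [1,0,0,0.5,0,1,0,0,1,0,1,0,0,1.5,0,1,0,0,1.5,0]
}}

```text
time: 14.62
tool_pos: [518.4, -207.3, 136.7]
tcp_rot: [3.139, -0.002, 0.479]
contact_force: [-1.3, 1.1, 8.6]
grip_width: 12.9
```

Not on the block yet. I'll continue in small steps.

Emit:
{"name": "arm_command", "arguments": {
  "increments": [1,0,0,0.4,0,1,0,0,0.8,0,1,0,0,1.2,0,1,0,0,1.2,0]
}}

```text
time: 15.12
tool_pos: [518.4, -207.2, 135.5]
tcp_rot: [3.139, -0.002, 0.479]
contact_force: [-0.2, 0.5, 8.5]
grip_width: 13.0
```

Emit:
{"name": "arm_command", "arguments": {
  "increments": [1,0,0,0.3,0,1,0,0,0.6,0,1,0,0,0.6,0]
}}

```text
time: 15.5
tool_pos: [518.5, -207.3, 135.0]
tcp_rot: [3.139, -0.002, 0.479]
contact_force: [-1.3, 1.0, 9.9]
grip_width: 13.2
```

Emit:
{"name": "arm_command", "arguments": {
  "increments": [1,0,0,0.4,0,1,0,0,0.4,0]
}}

```text
time: 15.75
tool_pos: [518.6, -207.3, 134.9]
tcp_rot: [3.139, -0.002, 0.479]
contact_force: [-0.8, 0.7, 10.7]
grip_width: 12.9
```

Emit:
{"name": "arm_command", "arguments": {
  "increments": [1,0,0,0.4,0,1,0,0,0.4,0]
}}

```text
time: 16.0
tool_pos: [518.8, -207.4, 134.8]
tcp_rot: [3.138, -0.002, 0.479]
contact_force: [-0.3, 1.3, 12.4]
grip_width: 12.9
```

Emit:
{"name": "arm_command", "arguments": {
  "increments": [1,0,0,0.5,0,1,0,0,0.5,0,1,0,0,0.5,0]
}}

```text
time: 16.38
tool_pos: [519.0, -207.4, 134.7]
tcp_rot: [3.138, -0.003, 0.479]
contact_force: [-1.5, 1.7, 14.2]
grip_width: 13.1
```

```bash
python3 - <<'E'
from h import *
T=tcp(); s=imaging.capture('side'); w=imaging.capture('wrist'); print(sensors.get_obs()['tool_pos'],sensors.get_obs()['contact_force'])
cv2.imwrite('pics/s6f.png',s);cv2.imwrite('pics/w6f.png',w)
u,v=map(int,proj('side',np.array([518,-207,100]))); print(u,v)
cv2.imwrite('pics/m6.png',cv2.resize(s[v-65:v+55,u-60:u+60],(600,600),interpolation=2))
E
```

```text
[ 518.95193439 -207.44336255  134.74135371] [-2.04350166  1.23293559 15.61517753]
348 186
```

View pics/m6.png

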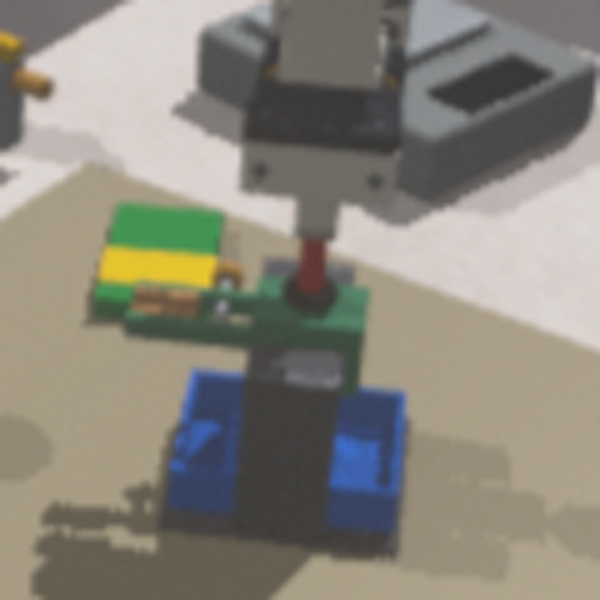

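The side view shows the guard just above the clamp top at (310,290), with the gripper well clear. A static push of about 17 N no longer moves it, and the TCP is at 134.7 against an expected 135, so the pin stands on the block. I'll withdraw straight up, then shift back to look into the bore.

Emit:
{"name": "arm_command", "arguments": {
  "increments": [1,0,0,-4,0,1,0,0,-10,0,1,0,0,-18,0,1,0,0,-28,0,1,0,0,-40,0,1,0,0,-52,0,1,0,0,-64,0,1,0,0,-76,0,1,0,0,-84,0,1,-12,0,-86,0,1,-24,0,-86,0,1,-30,0,-86,0,1,-30,0,-86,0,1,-30,0,-86,0]
}}

```text
time: 18.23
tool_pos: [491.1, -220.7, 217.8]
tcp_rot: [-3.142, -0.0, 0.479]
contact_force: [0.5, -1.1, -1.7]
grip_width: 13.1
```

```bash
python3 - <<'E'
from h import *
np.set_printoptions(precision=3,suppress=True)
T=tcp(); w=imaging.capture('wrist'); s=imaging.capture('side'); np.save('T7.npy',T); o=sensors.get_obs(); print(o['tool_pos'],o['tcp_rot'],o['contact_force'],o['grip_width'])
cv2.imwrite('pics/w7f.png',w); cv2.imwrite('pics/s7f.png',s)
tip=(T@[0,0,66,1])[:3]; u,v=map(int,proj('side',tip)); print(proj('wrist',tip,T),u,v)
a=cv2.resize(w[140:240,230:330],(500,500),interpolation=2); b=s[v-70:v+60,u-35:u+30]; b=cv2.resize(b,(250,500),interpolation=2)
cv2.imwrite('pics/m7.png',np.hstack([a,b]))
E
```

```text
[ 491.183 -220.564  217.824] [-3.142 -0.     0.479] [-0.3    0.209 -2.126] 13.114404205262316
(np.float64(281.3863094728416), np.float64(212.33309671413662)) 361 170
```

View pics/m7.png

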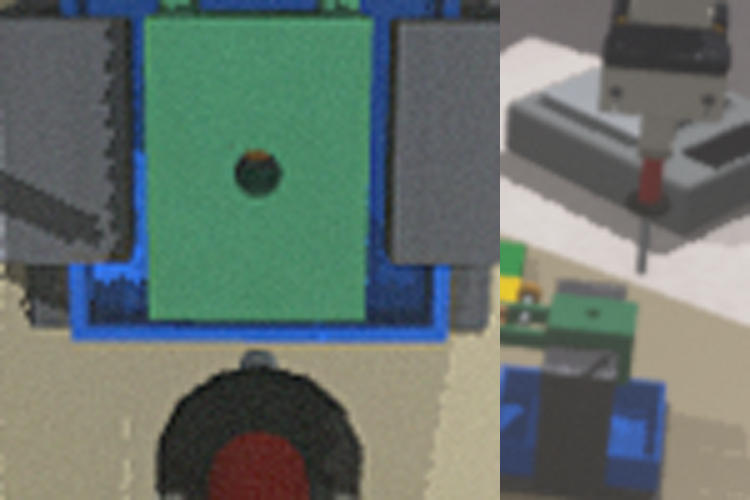

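The wrist crop shows the bore now dark and deep at (258,172), with the pin far down. The drift's tip is unchanged at (258,352), and the side crop shows it hanging upright. Now back to the rack by the same path.

Emit:
{"name": "arm_command", "arguments": {
  "increments": [1,10,-16,0,-3,1,28,-45,0,-8,1,52,-84,0,-14,1,76,-123,0,-20,1,100,-162,0,-26,1,124,-201,0,-32,1,148,-240,0,-38,1,170,-275,0,-43,1,186,-301,0,-47,1,195,-315,0,-49,1,198,-320,0,-49,1,198,-320,0,-49,1,198,-320,0,-49]
}}

```text
time: 19.95
tool_pos: [519.4, 153.6, 217.9]
tcp_rot: [3.142, 0.0, 1.332]
contact_force: [-0.3, -0.2, -2.1]
grip_width: 13.4
```

```bash
python3 - <<'E'
from h import *
np.set_printoptions(precision=3,suppress=True)
T=tcp(); w=imaging.capture('wrist'); o=sensors.get_obs(); print(o['tool_pos'],o['tcp_rot'],o['contact_force'],o['grip_width'])
cv2.imwrite('pics/w8f.png',w)
p=np.linalg.inv(T)@[519.2,154.6,76.3,1]; print('to grasp pose, tool axes',p)
a=cv2.imread('pics/w2f.png')[120:215,230:330].astype(float).mean(2).astype(np.float32); b=w[120:215,230:330].astype(float).mean(2).astype(np.float32)
print('img shift vs lifted picture',cv2.phaseCorrelate(a,b))
E
```

```text
[519.471 153.607 217.948] [3.141 0.    1.332] [ 0.033 -0.187 -2.139] 13.406992545084442
to grasp pose, tool axes [  0.966  -0.423 141.59    1.   ]
img shift vs lifted picture ((0.1724980487634582, -1.0735792392019832), 1.0011559468507767)
```

Emit:
{"name": "arm_command", "arguments": {
  "increments": [1,1,-0.4,0,0,1,1,-0.4,20,0,1,1,-0.4,50,0,1,1,-0.4,80,0,1,1,-0.4,105,0,1,1,-0.4,120,0,1,1,-0.4,130,0,1,1,-0.4,136,0,1,1,-0.4,139,0,1,1,-0.4,139,0,1,1,-0.4,139,0]
}}

```text
time: 21.38
tool_pos: [519.5, 155.7, 79.3]
tcp_rot: [3.141, -0.0, 1.334]
contact_force: [0.2, -0.2, -2.1]
grip_width: 13.4
```

Emit:
{"name": "arm_command", "arguments": {
  "increments": [1,-0.5,0,0.8,0,1,-0.8,0,1.6,0,1,-0.8,0,2.4,0,1,-0.8,0,2.8,0,1,-0.8,0,2.8,0]
}}

```text
time: 22.0
tool_pos: [519.0, 154.8, 76.3]
tcp_rot: [3.141, 0.0, 1.334]
contact_force: [-0.7, -0.7, 1.4]
grip_width: 13.1
```

The guard rests on the rack (force change +3.5 N). Next: release and rise.

Emit:
{"name": "arm_command", "arguments": {
  "increments": [0.45,0,0,0,0,0.45,0,0,0,0,0.45,0,0,0,0,0.45,0,0,0,0,0.45,0,0,0,0,0.45,0,0,-20,0,0.45,0,0,-55,0,0.45,0,0,-95,0,0.45,0,0,-130,0,0.45,0,0,-140,0,0.45,0,0,-140,0]
}}

```text
time: 23.38
tool_pos: [518.9, 154.8, 215.8]
tcp_rot: [3.141, 0.0, 1.334]
contact_force: [-0.4, -0.0, -0.9]
grip_width: 51.0
```

```bash
python3 - <<'E'
from h import *
T=tcp(); w=imaging.capture('wrist'); s=imaging.capture('scene'); d=imaging.capture('side'); o=sensors.get_obs(); print(o['time'],o['tool_pos'],o['contact_force'],o['grip_width'])
cv2.imwrite('pics/s9f.png',s); cv2.imwrite('pics/w9f.png',w)
a=cv2.resize(w[30:240,150:360],(400,400)); b=cv2.resize(d[170:330,170:380],(400,305),interpolation=2); b=cv2.copyMakeBorder(b,0,95,0,0,0)
cv2.imwrite('pics/m9.png',np.hstack([a,b]))
E
```

```text
23.525 [518.21902169 154.68619269 214.38562371] [ 0.22624523 -0.1520312  -0.54385691] 50.64421628819129
```

View pics/m9.png

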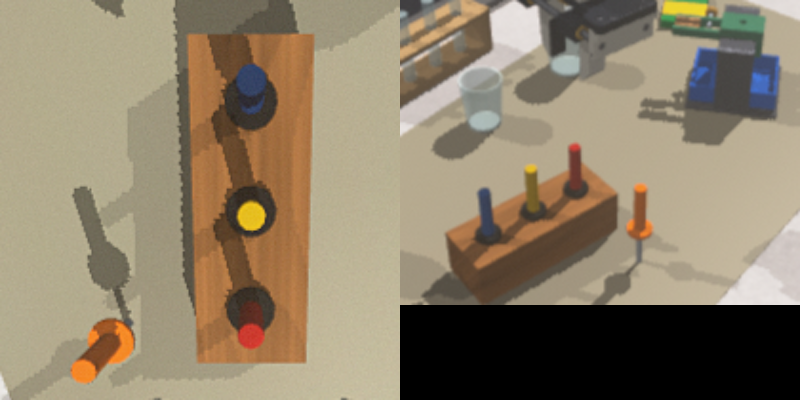

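The wrist crop shows red at (250,335), upright with its guard flat on the rack and in line with yellow and blue. The side crop agrees: all three punches stand, and orange and the stand are untouched. I'm handing in.

```bash
python3 -c "
from plant import ticket; print(ticket.close_job())"
```

```text
the job is handed in; nothing more can be done
None
```

I pressed the pin down onto the black block with the red drift, then stood the drift back in its own socket. I handed the job in at 23.5 s, well under the 67 s limit.

- **Finding the bore:** I found the bore with the wrist camera. Just above the clamp, one correction of about 1 mm was needed before the drift went in without side force.
- **Pressing:** The pin moved at about 8 mm/s with 10–12 N. At the end, a static push of about 16–18 N no longer moved it. The drift tip was then about 46 mm below the clamp's top, where the pin should stand on the block. The highest force I read stayed well below 25 N; readings came only at the end of each move.
- **Last checks:**
  - After withdrawal, the wrist picture showed the bore dark and deep.
  - The drift stands upright in line with the other two punches, with its guard flat on the rack and the gripper clear.
  - In those last pictures, the orange look-alike and the stand had not visibly moved. I did not separately re-measure the other bystanders.
- **Not confirmed directly:** No camera saw the pin's head on the block, so that rests on the depth and the hard stop. Apart from the small correction above, nothing failed or disagreed.

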